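Lock the tamper away and hold the key turned

ROBOT

A 6-joint arm with a two-finger parallel gripper is mounted at the origin on a cart in front of the work surface, level with it; the furniture and walls round the work are solid. World frame = base frame: x ahead of the robot, y to its left, z up, the work surface at z = 0. Lengths are in m, angles in rad, forces in N, time in s.
With the tool pointing down it reaches from about 0.375 to 0.9 m from the base axis. Payload 3.1 kg.
Tool frame: the origin (TCP) lies between the finger pads; the fingertips stand manip.nose_length ahead of it and the grasp point (between the pads) lies 5 mm behind it (manip.nose_length is the distance from the TCP to the fingertips, in m); z points along the fingers, y is the line along which they close (so a half turn about z gives the same grasp; the last joint's range is limited). The gripper opens to 85 mm and grips with 20 to 120 N. Pads are 22 mm wide; open, the fingers measure 114 mm over their backs; the gripper's body (76 mm by 85 mm) begins 54 mm behind the grasp point. The pads swing forward as they close: fully open they stand 13 mm farther back than shut.
Start: joints at [1.024, 0.527, 1.433, -0, 1.181, -0.178], TCP at [0.225, 0.583, 0.219] pointing down, gripper open.
Joint ranges: [-3.08, 3.08], [-0.75, 2.2], [0.22, 2.44], [-1.43, 4.57], [0, 2.65], [-2.85, 2.85]. Speed limits (rad/s): [2.79, 2.79, 3.14, 3.14, 3.14, 3.14].

INTERFACE

Orientations are given as a unit quaternion [x, y, z, w].
In Python, from station import monitor, eyes, job, manip gives the robot as it stands.
- The arm moves only by the shell command python3 -m pendant 'ROWS' [FORCE]. ROWS is JSON, a list that holds one entry, the list of rows, each a list of 7 numbers: the shift along the tool's x, y, z as a fraction of full scale, then the turn, a rotation vector about the tool's x, y, z as a fraction of full scale, then the opening, from 0 (shut) to 1 (fully open). A call has 1 to 20 rows; each row shifts and turns the commanded pose from where the row before left it, along the tool's axes as they then stand; what a row does not reach is not made up. Full scale, the value 1, is 800 mm for a shift and 0.12 rad for a turn. A row lasts 1/10 s, in which the tool goes at most 50 mm and 8.59 degrees, less where a joint would pass 70% of its speed; a pose out of reach is approached as far as the arm can. A call with a number of a shift or a turn outside -1 to 1 is refused whole. A call with a gripper value outside its range is refused whole. The fingers move at their own pace and stop on an object; FORCE is the grip in N (left out, the last holds). Time passes only in rows, so rows that do not move let the fingers close. It gives the time, the measured TCP pose, the force, the opening and the grip force at its end, in the units of the state.
- monitor.sense(): the state, without advancing time (a new reading comes with each control period).
- eyes.snapshot(name): name is "side" or "top"; returns a dict with "pixels" (384x512x3 uint8, red, green, blue), "depth" (384x512 float32, m along the optical axis (not along the pixel's ray), 0 where there is no reading), "intrinsics" (3x3 intrinsics, pixels), "eye" and "attitude" of the camera in the world. Camera axes: x right, y down, z forward; pixel columns grow to the right and rows downward; lengths in m; the calibration is good to about 2 mm. A picture is of the moment at which its call begins.
- job.sign_off(): hands the job in; it is judged then, once.
The state is a dict: "t": time; "q": joint angles; "qd": joint speeds; "tau": joint torques, N m; "tcp_pos": TCP position; "tool_rot": TCP orientation; "force": force on the tool from outside, world axes, zero at the start; "ft_torque": the same for the moment, N m; "finger_gap": opening from 0.0 (shut) to 1.0 (fully open); "gripper_force": force on a finger pad.
Only numpy, scipy, OpenCV 4.12 (cv2) and the standard library are available. Lean on these libraries where they do the work, as an engineer would, in place of code of your own. Each camera call takes 0.05 s, during which the arm holds its last target. There are 200 camera calls.

TASK

Stand the tamper upright in the open drawer of the wooden lock box and let it go, then slide the drawer fully shut. Then take the key from its stand, ease it down into the lock on top of the box past the sticky pins until it is fully home, turn it clockwise (seen from above) a quarter turn to its stop, and finish while still holding the key turned there, because a spring turns it back. Leave the other things on the counter where they are.

Things in the scene. Friction and masses are not known exactly. Their poses are not given: they have to be found in the camera images.
- tamper_mid (a point): Coffee tamper, loose, standing upright: steel foot 58 mm across and 22 high, narrow neck 24 across (22 to 48 mm up), round wooden grip 38 mm across (48 to 93 mm up), 93 mm high in all, 0.3 to 0.46 kg. Round about its z axis (up); the point is half-way up, 46.5 mm above its underside.
- key_bow (a point): Steel key, loose, 0.1 kg, upright, blade down in its stand. Point: middle of the bow, the flat grip: 36 mm along x, 9 along y, 40 high; a half turn about z (up) makes no difference. The bow's flat underside, 20 mm below the point, is the shoulder. Blade below it: 14 mm along x, 5 along y, 36 long, the last 9 mm tapering to 6 x 2.4. Lift it 36 mm straight up to clear the stand.
- stand: Key stand: light wooden block that cannot move, 60 mm along x, 46 along y, 44 high, with a slot along x that the key stands in, shoulder on the block's top. Origin: centre of its underside.
- lock_mouth (a point): Keyhole: centre of the top of a steel ring (41 mm across, 2 high, bore 26) on the box's top face, right of the drawer, 126 mm above the counter. Fixed. z up; x along the key slot at the start, into the box from its front. 6 mm below the point is the face of the turning cylinder; its slot: 16.6 mm along x, 7.8 along y, 28 deep, mouth 3 mm wider all round, narrowing over 7. Home, the key's shoulder rests on the ring.
- lock_plug (a joint): Angle of the lock's cylinder: 0 at the start, grows as the key turns it clockwise seen from above, to a stop at 1.45 rad. A spring (about 0.15 N m at the stop) turns it back. The key has about 0.2 rad of play in it, so it turns up to 1.65. Sticky pins in the slot's ends, 12 and 20 mm below the face, hold the key up: 8 to 15 N passes them, less while rocking it 0.12 rad to and fro.
- drawer_floor (a point): Centre of the drawer's inner floor, 13 mm above the counter; moves with the drawer. -x: the way it opens, z up. Inside it is 157 mm along x, 127 along y; side and back walls 6 mm thick, tops 53 mm above the counter; front panel 12 mm thick, its inner face at x = -0.0805, top 118 mm above the counter. Clear height over the floor inside the box: 99 mm.
- drawer_front (a point): Point on the outer face of the drawer's front panel, mid-width, 100 mm above the counter; moves with the drawer. x points into the box: push that way to shut it. A steel pull lip 70 mm wide, 56 to 64 mm above the counter, stands 15 mm out of the panel.
- drawer (a joint): Opening of the drawer in m: 0 fully shut, 0.12 fully open; starts at 0.105 to 0.12. About 1.5 N of friction; stays where it is left.
- lockbox: Dark wooden lock box, fixed: 180 mm deep (x), 210 wide (y), 124 high, the drawer on its left side and the lock column on its right. Origin: centre of its underside; its front face, towards the robot, at x = -0.09; the open drawer stands out of it by its opening.
- cup_a: White porcelain cup, standing fast, 80 x 105 mm with handle, 58 high; origin at its underside.
- cup_b: Another such cup, standing fast, 58 mm high; origin at its underside.
- tape: Grey roll of tape lying flat, bystander, 103 mm across, 48 high; origin at its underside.
- brick: Foil brick of coffee, bystander, 72 x 143 mm, 73 high; origin at its underside.
- shaker: Sugar shaker, bystander, 58 mm across, 125 high; origin at its underside.
Things that resemble listed ones, but are neither listed nor needed, are in the scene too. Leave any green look-alike of the part that bears tamper_mid alone.

How it is judged:
By the outcome, as a careful person would: the job done as asked, in the order asked, and still so for the second after the job is handed in, while the arm keeps its last pose, push and grip.
It also fails if it takes over 72 s, if anything falls off the work surface, if the arm or the gripper's body presses on something with over 40 N, if the wrist force passes 120 N, or if a joint passes its speed limit or range.

## Working session

There is one attempt and no reset: what is moved stays moved. The work goes in short steps, Python scripts to look and compute and a shell command to move; the robot and the scene stay as the last step left them, time stands still between calls to the robot, and variables do not carry over. Pictures are saved under pics/ and viewed, at most 10 in all, crops included, and the job is handed in when it is done.

```bash
mkdir -p pics; ls
cat > h.py <<'E'
import numpy as np, cv2
from scipy.spatial.transform import Rotation as R
from station import monitor, eyes, job, manip
def snap(name, tag):
    s=eyes.snapshot(name); np.savez(f'{tag}.npz',**{k:np.asarray(v) for k,v in s.items()})
    return s
def cloud(s):
    K=np.asarray(s['intrinsics']); d=np.asarray(s['depth']); h,w=d.shape
    u,v=np.meshgrid(np.arange(w),np.arange(h))
    p=np.stack([(u-K[0,2])/K[0,0]*d,(v-K[1,2])/K[1,1]*d,d],-1)
    A=np.asarray(s['attitude']); A=R.from_quat(A).as_matrix() if A.size==4 else A
    P=p@A.T+np.asarray(s['eye']); P[d<=0]=np.nan
    return P
def save(img,fn,crop=None,k=1):
    if crop: x0,y0,x1,y1=crop; img=img[y0:y1,x0:x1]
    img=cv2.resize(img,None,fx=k,fy=k,interpolation=cv2.INTER_CUBIC)
    cv2.imwrite(fn,img[...,::-1])
E
python3 - <<'E'
from h import *
a=snap('top','t0'); b=snap('side','s0')
save(a['pixels'],'pics/t0.png',k=1.5); save(b['pixels'],'pics/s0.png',k=1.5)
print(a['eye'],a['attitude'],b['eye'],b['attitude'],a['intrinsics'])
print(manip.nose_length, monitor.sense())
E
```

```text
pics
[0.28549476 0.05397203 1.42986867] [-0.69419763  0.7143336  -0.05560732  0.06873848] [ 0.1272865  -0.75378203  0.76771651] [ 0.87241061 -0.19654667  0.10025613 -0.43613971] [[434.25738114   0.         258.29032844]
 [  0.         434.25738114 188.60395398]
 [  0.           0.           1.        ]]
0.014 {'t': 0.1, 'q': array([ 1.02350626e+00,  5.28400504e-01,  1.43377688e+00,  7.65770011e-06,
        1.18143652e+00, -1.78505499e-01]), 'qd': array([ 0.0007797 , -0.00067002, -0.00320589,  0.00202838,  0.00127638,
       -0.00082899]), 'tau': array([-4.48585024e-04, -4.43308318e+01, -1.78586072e+01, -1.68141401e-04,
        3.91130467e-03, -2.98999183e-06]), 'tcp_pos': array([0.22491511, 0.58239864, 0.21791388]), 'tool_rot': array([ 1.83350491e-01,  9.83047087e-01, -9.43551266e-04, -3.62067859e-04]), 'force': array([-1.00355019,  0.39011197,  0.16817606]), 'ft_torque': array([-0.00896524,  0.02527399,  0.01270303]), 'gripper_force': 0.0, 'finger_gap': 1.001033317303752}
```

View pics/t0.png

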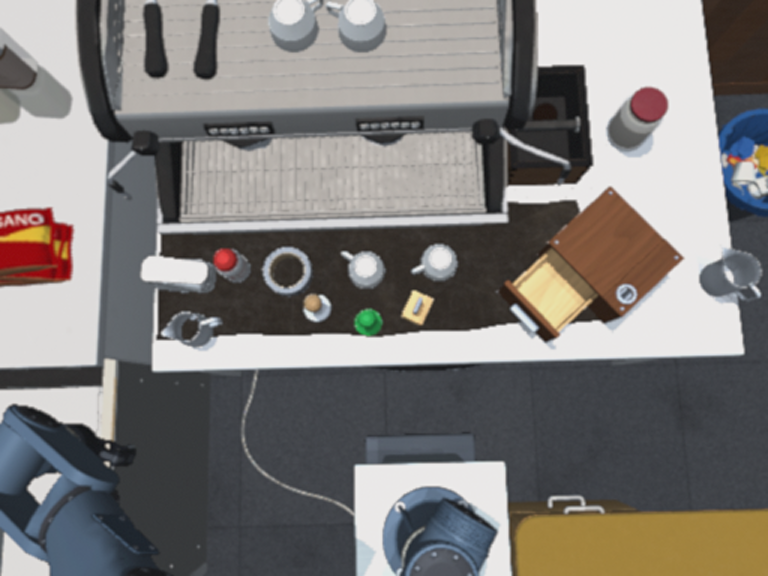

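View pics/s0.png

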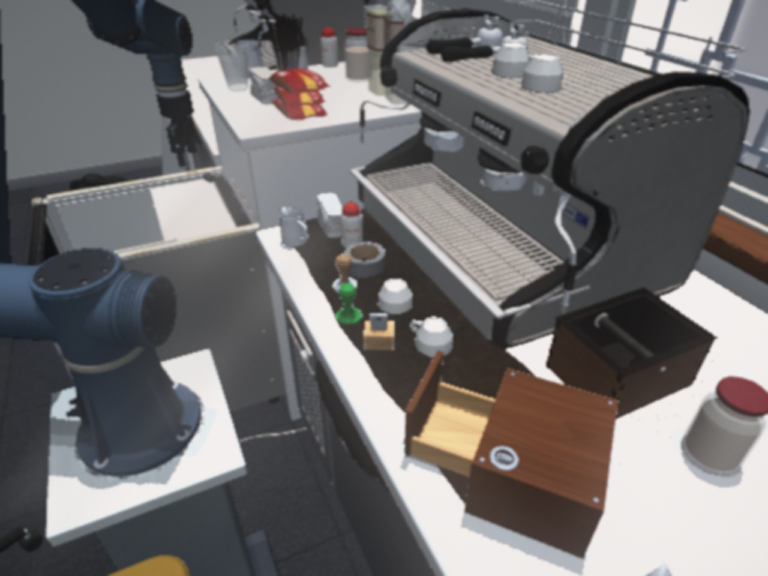

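The top view shows two tamper shapes: one with a wooden grip at (313,303) of the 1.5x picture and a green look-alike at (368,321). The wooden-grip one fits the description. The key stand is at (417,308), the box at (600,255), the open drawer at (550,290) and the lock ring at (627,293). I'll confirm these in an enlarged crop and measure.

Run:
```python
from h import *
t=dict(np.load('t0.npz')); s=dict(np.load('s0.npz'))
a=t['pixels'][120:240,190:470]; b=s['pixels'][130:360,200:430]
a=cv2.resize(a,(790,339),interpolation=cv2.INTER_CUBIC); 
save(a,'pics/c1.png')
save(s['pixels'],'pics/c2.png',(210,160,320,250),7)
C=np.concatenate([cloud(t).reshape(-1,3),cloud(s).reshape(-1,3)]); col=np.concatenate([t['pixels'].reshape(-1,3),s['pixels'].reshape(-1,3)]); src=np.r_[np.zeros(t['depth'].size),np.ones(s['depth'].size)]
Pt=cloud(t);Ps=cloud(s)
for n,u,v in [('tamper grip',209,201),('green',245,214),('stand',278,205),('box',410,160),('lock',418,195),('drawer',366,190)]:
    print(n,Pt[v,u].round(4))
for n,u,v in [('tamper grip',229,173),('green',232,194),('stand',252,224),('key',252,213),('box',370,280),('lock',336,305)]:
    print(n,Ps[v,u].round(4))
# box top face
for nm,P in (('t',Pt),('s',Ps)):
    M=(abs(P[...,2]-.124)<.006)&(P[...,0]>.3)&(P[...,1]<-.1)&(P[...,1]>-.6)
    n,l,st,ce=cv2.connectedComponentsWithStats(M.astype(np.uint8))
    k=1+np.argmax(st[1:,4]); p=P[l==k]; r=cv2.minAreaRect(p[:,:2].astype(np.float32)); print(nm,r,st[k],p[:,2].mean(), cv2.boxPoints(r).round(4).tolist())
for nm,P in (('t',Pt),('s',Ps)):
    Q=P.reshape(-1,3)
    for n,c in (('tamper',(.0,.0)),):
        pass
```

```text
tamper grip [0.4896 0.2308 0.0901]
green [0.4462 0.1194 0.0842]
stand [0.4717 0.0156 0.0823]
box [ 0.5931 -0.3926  0.1239]
lock [ 0.4862 -0.4125  0.1086]
drawer [ 0.522 -0.277  0.016]
tamper grip [0.484  0.2241 0.0901]
green [0.4477 0.1073 0.0889]
stand [4.688e-01 2.000e-04 3.830e-02]
key [0.4738 0.0106 0.073 ]
box [ 0.5926 -0.3811  0.1245]
lock [ 0.4851 -0.4006  0.1186]
t ((0.573545515537262, -0.39233994483947754), (0.21057049930095673, 0.18283051252365112), 40.624271392822266) [ 365  124   91   88 3853] 0.12414218507090248 [[0.4341000020503998, -0.39149999618530273], [0.5532000064849854, -0.5303000211715698], [0.7129999995231628, -0.39320001006126404], [0.5939000248908997, -0.25440001487731934]]
s ((0.5730078220367432, -0.3915095627307892), (0.2144692987203598, 0.1801249086856842), 40.517333984375) [ 314  245   99   98 6189] 0.12544554118324422 [[0.43299999833106995, -0.3926999866962433], [0.550000011920929, -0.5296000242233276], [0.7129999995231628, -0.3903000056743622], [0.5960000157356262, -0.2533999979496002]]
```

View pics/c1.png

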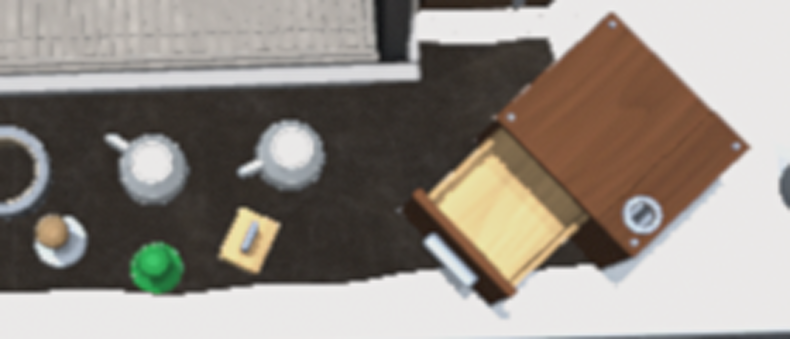

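View pics/c2.png

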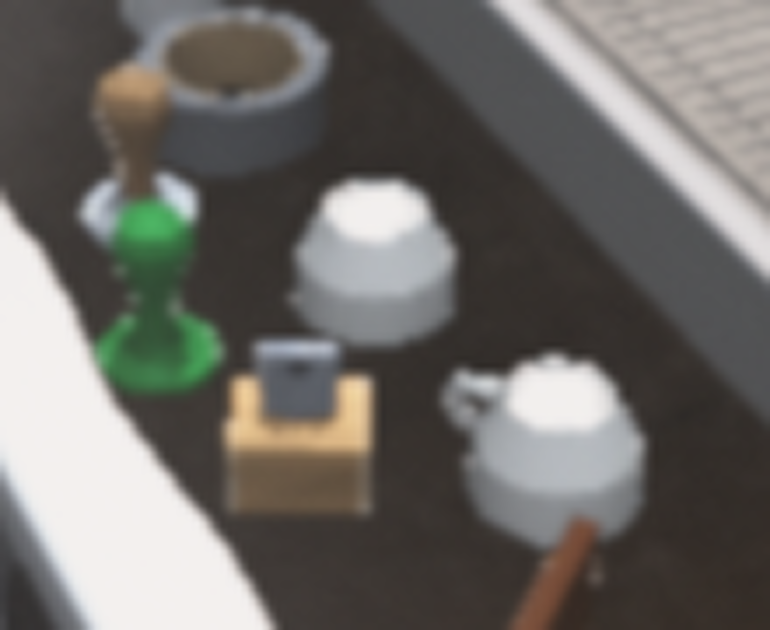

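The crops confirm it: the tamper with wooden grip and steel foot is at crop (130,90), behind the green one at (150,230). The key bow is at (297,380) in its stand. Next I'll measure accurately.

```bash
cat > m.py <<'E'
from h import *
from scipy.optimize import least_squares
def ray(s,u,v,z):
    K=s['intrinsics']; A=R.from_quat(s['attitude']).as_matrix(); d=A@np.array([(u-K[0,2])/K[0,0],(v-K[1,2])/K[1,1],1]); e=s['eye']
    return (e+d*(z-e[2])/d[2]).round(4)
def circ(p,r):
    f=lambda c:np.hypot(p[:,0]-c[0],p[:,1]-c[1])-r
    q=least_squares(f,p[:,:2].mean(0),loss='soft_l1',f_scale=.001); return q.x.round(4),len(p)
E
python3 - <<'E'
from m import *
t=dict(np.load('t0.npz')); s=dict(np.load('s0.npz'))
for nm,S in (('t',t),('s',s)):
    P=cloud(S); hsv=cv2.cvtColor(S['pixels'],cv2.COLOR_RGB2HSV)
    def near(c,r): return np.hypot(P[...,0]-c[0],P[...,1]-c[1])<r
    w=near((.485,.226),.045)
    for lo,hi in ((.086,.097),(.055,.085),(.002,.024)):
        m=w&(P[...,2]>lo)&(P[...,2]<hi); p=P[m]; 
        print(nm,'tamper',lo,len(p),p.mean(0).round(4) if len(p) else '',circ(p,.019 if lo>.05 else .029) if 6<len(p) and lo<.08 else '')
    k=near((.47,.01),.05)
    m=k&(abs(P[...,2]-.044)<.004); p=P[m]; print(nm,'stand',cv2.minAreaRect(p[:,:2].astype(np.float32)),len(p))
    m=k&(P[...,2]>.052); p=P[m]; c=np.cov(p[:,:2].T); w_,v=np.linalg.eigh(c); print(nm,'key',p.mean(0).round(4),len(p),np.degrees(np.arctan2(v[1,1],v[0,1])).round(1),np.sqrt(w_).round(4),cv2.minAreaRect(p[:,:2].astype(np.float32)),p[:,2].max())
    # ring: bright px on box top
    m=near((.486,-.407),.04)&(hsv[...,1]<70)&(hsv[...,2]>90); v_,u_=np.nonzero(m); e=cv2.minEnclosingCircle(np.c_[u_,v_].astype(np.float32)); el=cv2.fitEllipse(cv2.convexHull(np.c_[u_,v_].astype(np.int32)))
    print(nm,'lock',len(u_),ray(S,*e[0],.126),ray(S,*el[0],.126),el)
    # front panel top z .118
    m=(abs(P[...,2]-.118)<.004)&(P[...,0]>.35)&(P[...,0]<.55)&(P[...,1]<-.1)&(P[...,1]>-.4)
    ux=np.array([.651,-.759]); d=(P[...,:2]-[.5735,-.392])@ux; l=(P[...,:2]-[.5735,-.392])@np.array([.759,.651])
    m&=d<-.1; print(nm,'panel top',m.sum(),np.percentile(d[m],[5,50,95]).round(4),np.percentile(l[m],[1,50,99]).round(4))
    m=(abs(P[...,2]-.013)<.004)&(d<-.09)&(d>-.2)&(abs(l)<.12)&(hsv[...,1]>60); print(nm,'floor',m.sum(),np.percentile(d[m],[1,50,99]).round(4) if m.any() else '',np.percentile(l[m],[1,50,99]).round(4) if m.any() else '')
E
```

```text
t tamper 0.086 86 [0.4881 0.2333 0.09  ] 
t tamper 0.055 26 [0.4875 0.2298 0.0821] (array([0.489 , 0.2346]), 26)
t tamper 0.002 393 [0.4801 0.2225 0.0092] (array([0.4873, 0.2302]), 393)
t stand ((0.478762686252594, 0.014278488233685493), (0.04586266353726387, 0.06061385199427605), 63.785675048828125) 202
t key [0.4769 0.0144 0.0796] 37 152.7 [0.0026 0.0109] ((0.4781833589076996, 0.014089396223425865), (0.008302009664475918, 0.03509712591767311), 64.03211975097656) 0.08921153139637439
t lock 194 [ 0.4757 -0.4121  0.126 ] [ 0.4779 -0.4094  0.126 ] ((419.1971435546875, 196.8045654296875), (17.80052947998047, 23.313295364379883), 60.75312423706055)
t panel top 183 [-0.2145 -0.2094 -0.2032] [-0.0461  0.0299  0.1007]
t floor 820 [-0.1759 -0.1332 -0.091 ] [-0.0405  0.0212  0.085 ]
s tamper 0.086 44 [0.4856 0.2292 0.0915] 
s tamper 0.055 62 [0.4832 0.2219 0.0737] (array([0.4885, 0.2359]), 62)
s tamper 0.002 161 [0.4818 0.226  0.0103] (array([0.4852, 0.2201]), 161)
s stand ((0.47756290435791016, 0.015117591246962547), (0.05036098137497902, 0.05911746248602867), 64.02619934082031) 152
s key [0.4762 0.0119 0.0709] 109 151.9 [0.0019 0.0105] ((0.475625604391098, 0.011693798005580902), (0.009372789412736893, 0.03452217951416969), 58.72925567626953) 0.08710245631553926
s lock 371 [ 0.4494 -0.4438  0.126 ] [ 0.4443 -0.4419  0.126 ] ((331.8707580566406, 325.6257019042969), (35.74176025390625, 58.27907943725586), 3.1018564701080322)
s panel top 225 [-0.2143 -0.2085 -0.2034] [-0.0481  0.0205  0.1007]
s floor 1112 [-0.1989 -0.1501 -0.1044] [-0.0477  0.0326  0.087 ]
```

```bash
cat > go.py <<'E'
import sys; from h import *
# go.py x y z phi_deg : tool shift (in full-scale units of 0.8 m) and z-turn (units of 0.12 rad) still to go
x,y,z,phi=map(float,sys.argv[1:5]); s=monitor.sense(); r=R.from_quat(s['tool_rot'])
d=r.inv().apply(np.array([x,y,z])-s['tcp_pos'])
f=np.radians(phi); T=R.from_matrix(np.c_[[np.cos(f),np.sin(f),0],[np.sin(f),-np.cos(f),0],[0,0,-1]])
w=(r.inv()*T).as_rotvec()
print('t',round(s['t'],2),'tcp',s['tcp_pos'].round(4),'phi',np.degrees(np.arctan2(*r.as_matrix()[[1,0],0])).round(2),'F',s['force'].round(1),'gap',round(s['finger_gap'],3),'gf',round(float(s['gripper_force']),1))
print('shift',(d/.8).round(4),'turn',(w/.12).round(3))
E
python3 go.py 0.4878 0.2335 0.17 158.9
python3 - <<'E'
from m import *
t=dict(np.load('t0.npz')); s=dict(np.load('s0.npz'))
save(np.hstack([cv2.resize(t['pixels'][180:212,402:434],(400,400),interpolation=cv2.INTER_CUBIC),cv2.resize(s['pixels'][285:325,316:356],(400,400),interpolation=cv2.INTER_CUBIC)]),'pics/lock.png')
E
```

```text
t 0.1 tcp [0.2249 0.5824 0.2179] phi 158.87 F [-1.   0.4  0.2] gap 1.001 gf 0.0
shift [-0.4638 -0.2882  0.0603] turn [-0.017 -0.003 -0.004]
```

View pics/lock.png

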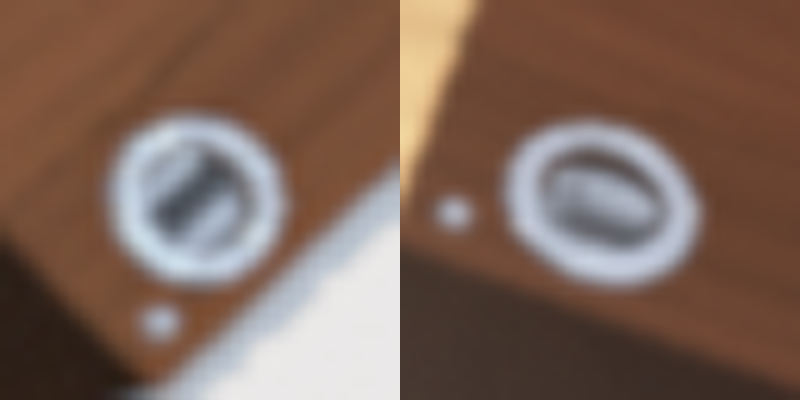

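The lock ring is centred at (198,200) in the left crop, which is top px (417.3,195.5), and at (602,204) in the right crop, which is side px (335.8,304.9). Moving to the tamper.

```bash
python3 -m pendant '[[[-0.02,-0.0125,0,0,0,0,0.75],[-0.0422,-0.0262,0.005,0,0,0,0.75],[-0.0422,-0.0262,0.005,0,0,0,0.75],[-0.0422,-0.0262,0.005,0,0,0,0.75],[-0.0422,-0.0262,0.005,0,0,0,0.75],[-0.0422,-0.0262,0.005,0,0,0,0.75],[-0.0422,-0.0262,0.005,0,0,0,0.75],[-0.0422,-0.0262,0.005,0,0,0,0.75],[-0.0422,-0.0262,0.005,0,0,0,0.75],[-0.0422,-0.0262,0.005,0,0,0,0.75],[-0.0422,-0.0262,0.005,0,0,0,0.75],[-0.02,-0.012,0.005,0,0,0,0.75],[0,0,0,0,0,0,0.75]]]' 60
python3 go.py 0.4878 0.2335 0.066 158.9
python3 - <<'E'
from m import *
t=dict(np.load('t0.npz')); s=dict(np.load('s0.npz'))
print(ray(t,417.34,195.45,.126),ray(s,335.75,304.9,.126))
c=np.array([.5733,-.392]);u=np.array([.651,-.759]);v=np.array([.759,.651]); print('drop',c-.148*u+.025*v,'front',c-.2145*u+.025*v)
E
```

```text
t: 1.4
tcp_pos: [0.4888, 0.2327, 0.1742]
tool_rot: [0.186, 0.983, -0.001, -0.0]
force: [0.2, 0.1, 0.7]
finger_gap: 0.754
gripper_force: 0.0
t 1.4 tcp [0.4888 0.2327 0.1742] phi 158.61 F [0.2 0.1 0.7] gap 0.754 gf 0.0
shift [0.0015 0.0007 0.1353] turn [-0.009 -0.    -0.043]
[ 0.4822 -0.4042  0.126 ] [ 0.4807 -0.4041  0.126 ]
drop [ 0.495927 -0.263393] front [ 0.4526355 -0.2129195]
```

```bash
python3 -m pendant '[[[0.001,0.0005,0.03,0,0,0,0.75],[0,0,0.035,0,0,0,0.75],[0,0,0.035,0,0,0,0.75],[0,0,0.025,0,0,0,0.75],[0,0,0.01,0,0,0,0.75],[0,0,0,0,0,0,0.75],[0,0,0,0,0,0,0.3],[0,0,0,0,0,0,0.3],[0,0,0,0,0,0,0.3],[0,0,0,0,0,0,0.3],[0,0,0,0,0,0,0.3],[0,0,0,0,0,0,0.3]]]' 60
python3 go.py 0.4878 0.2335 0.066 158.9
```

```text
t: 2.6
tcp_pos: [0.4872, 0.2361, 0.0683]
tool_rot: [0.183, 0.983, -0.0, 0.001]
force: [-1.4, -3.5, 7.0]
finger_gap: 0.349
gripper_force: 55.4
t 2.6 tcp [0.4872 0.2361 0.0683] phi 158.9 F [-1.4 -3.5  7. ] gap 0.349 gf 55.4
shift [-0.0018 -0.0028  0.0028] turn [ 0.     0.014 -0.001]
```

```bash
python3 -m pendant '[[[0,0,-0.015,0,0,0,0.3],[0,0,-0.03,0,0,0,0.3],[0,0,-0.04,0,0,0,0.3],[0,0,-0.05,0,0,0,0.3],[0,0,-0.02,0,0,0,0.3],[0,0,0,0,0,0,0.3]]]'
python3 - <<'E'
from h import *
b=snap('side','s1'); save(b['pixels'],'pics/s1.png',(170,80,330,200),5)
E
```

```text
t: 3.2
tcp_pos: [0.4886, 0.2374, 0.1942]
tool_rot: [0.183, 0.983, 0.002, 0.003]
force: [1.1, 0.1, -3.2]
finger_gap: 0.349
gripper_force: 54.3
```

View pics/s1.png

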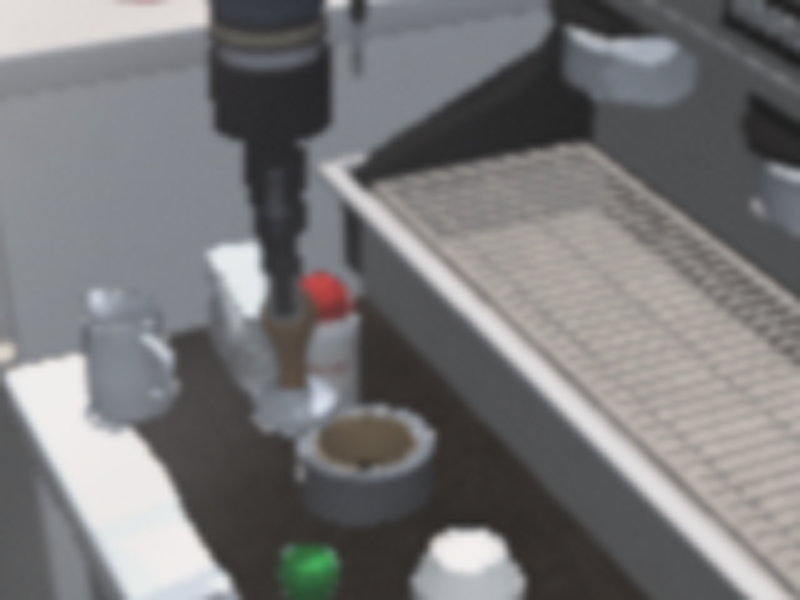

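The tamper is held upright between the fingers, with its foot at (293,405) of the crop. Next, carry it to the drawer.

```bash
python3 go.py 0.496 -0.2634 0.225 158.9
```

```text
t 3.25 tcp [0.4872 0.237  0.1922] phi 158.87 F [-0.6  0.4 -4.4] gap 0.348 gf 54.3
shift [-0.2358 -0.5794 -0.0416] turn [ 0.017  0.02  -0.004]
```

```bash
python3 -m pendant '[[[-0.006,-0.015,-0.02,0,0,0,0.3],[-0.012,-0.03,-0.02,0,0,0,0.3],[-0.0188,-0.046,0,0,0,0,0.3],[-0.0188,-0.046,0,0,0,0,0.3],[-0.0188,-0.046,0,0,0,0,0.3],[-0.0188,-0.046,0,0,0,0,0.3],[-0.0188,-0.046,0,0,0,0,0.3],[-0.0188,-0.046,0,0,0,0,0.3],[-0.0188,-0.046,0,0,0,0,0.3],[-0.0188,-0.046,0,0,0,0,0.3],[-0.0188,-0.046,0,0,0,0,0.3],[-0.0188,-0.046,0,0,0,0,0.3],[-0.0188,-0.046,0,0,0,0,0.3],[-0.012,-0.03,0,0,0,0.5,0.3],[0,0,0,0,0,0.9,0.3],[0,0,0,0,0,0.9,0.3],[0,0,0,0,0,0.9,0.3],[0,0,0,0,0,0.9,0.3],[0,0,0,0,0,0,0.3]]]'
python3 go.py 0.496 -0.2634 0.225 130.6
```

```text
t: 5.15
tcp_pos: [0.4948, -0.2643, 0.2207]
tool_rot: [0.417, 0.909, 0.001, -0.002]
force: [-0.6, -0.4, -3.4]
finger_gap: 0.349
gripper_force: 54.2
t 5.15 tcp [ 0.4948 -0.2643  0.2207] phi 130.68 F [-0.6 -0.4 -3.4] gap 0.349 gf 54.2
shift [-0.0002  0.0019 -0.0054] turn [-0.005 -0.039  0.011]
```

Run:
```python
from m import *
c=np.array([.5733,-.392]);u=np.array([.651,-.759]);v=np.array([.759,.651])
t=snap('top','t2'); b=snap('side','s2')
P=cloud(b); m=(np.hypot(P[...,0]-.495,P[...,1]+.264)<.05)&(P[...,2]>.13)&(P[...,2]<.24)
p=P[m]; print(len(p))
for lo in np.arange(.13,.22,.01):
    q=p[(p[:,2]>=lo)&(p[:,2]<lo+.01)]
    if len(q): print(lo.round(2),len(q),q.mean(0).round(4),np.ptp((q[:,:2]-c)@v).round(3),((q[:,:2]-c)@v).mean().round(4))
save(np.hstack([cv2.resize(t['pixels'][130:230,320:450],(390,300)),cv2.resize(b['pixels'][150:300,230:360],(390,450))[:300]]),'pics/p2.png',k=1.9)
```

```text
547
0.15 41 [ 0.482  -0.2825  0.1571] 0.031 0.002
0.16 214 [ 0.4879 -0.2749  0.1667] 0.056 0.0114
0.17 104 [ 0.4897 -0.2715  0.1729] 0.036 0.015
0.18 30 [ 0.4894 -0.2717  0.185 ] 0.009 0.0146
0.19 22 [ 0.49   -0.2722  0.1947] 0.007 0.0148
0.2 23 [ 0.4895 -0.2738  0.2052] 0.011 0.0133
0.21 18 [ 0.4862 -0.2763  0.2154] 0.009 0.0092
```

View pics/p2.png

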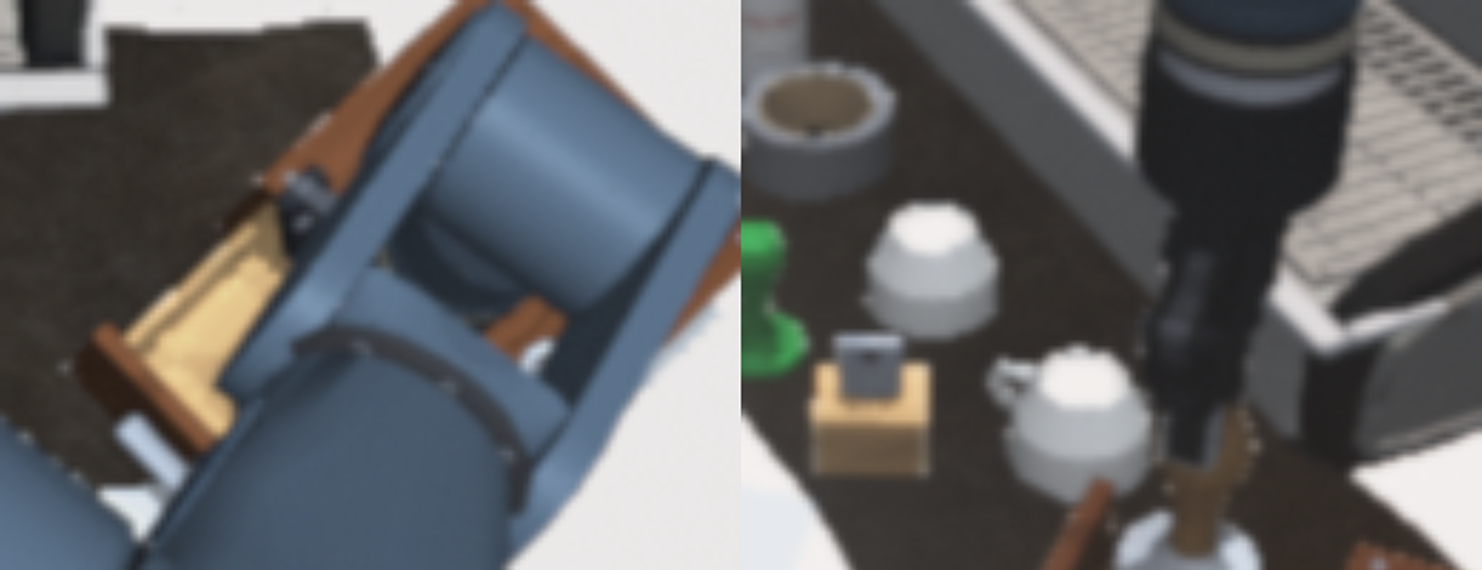

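The side view shows the tamper upright in the grip, with its axis a little to the box side of the fingers. The drawer is clear below. I'll measure that offset from the cloud.

Run:
```python
from m import *
t=dict(np.load('s2.npz')); P=cloud(t); hsv=cv2.cvtColor(t['pixels'],cv2.COLOR_RGB2HSV)
A=R.from_quat(t['attitude']).as_matrix(); rt=A[:2,0]/np.linalg.norm(A[:2,0]); print('right',rt)
tcp=np.array([.4948,-.2643]); d=(P[...,:2]-tcp)@rt
near=(np.hypot(P[...,0]-.495,P[...,1]+.264)<.05)
for lo in np.arange(.14,.26,.01):
    m=near&(P[...,2]>=lo)&(P[...,2]<lo+.01)
    if m.sum()>3:
        for nm,q in (('wood',m&(hsv[...,1]>70)),('grey',m&(hsv[...,1]<=70))):
            if q.sum()>2: print(lo.round(2),nm,q.sum(),np.percentile(d[q],[3,50,97]).round(4))
m=near&(P[...,2]>.145)&(P[...,2]<.176); print(circ(P[m],.029))
# silhouette width of foot by rows
```

```text
right [ 0.90264171 -0.43039277]
0.15 grey 41 [-0.0286 -0.0034  0.0244]
0.16 grey 214 [-0.0262 -0.0039  0.0261]
0.17 grey 104 [-0.0194 -0.0028  0.0176]
0.18 wood 21 [-0.0073 -0.0015  0.0046]
0.18 grey 9 [-0.0093 -0.0078  0.0084]
0.19 wood 16 [-0.0064 -0.001   0.0052]
0.19 grey 6 [-0.0088 -0.0005  0.0077]
0.2 wood 18 [-0.0094 -0.002   0.005 ]
0.2 grey 5 [-0.0095  0.0081  0.0106]
0.21 wood 17 [-0.0105 -0.0023  0.0084]
0.22 wood 33 [-0.0136 -0.0015  0.0106]
0.22 grey 11 [-0.0175 -0.0143  0.0168]
0.23 wood 24 [0.0017 0.009  0.014 ]
0.23 grey 27 [-0.0181 -0.0065  0.02  ]
0.24 wood 18 [0.0064 0.0096 0.0137]
0.24 grey 51 [-0.0179  0.001   0.017 ]
0.25 grey 43 [-0.0185 -0.007   0.0154]
(array([ 0.4969, -0.2624]), 340)
```

```bash
python3 -m pendant '[[[0,0.001,0.02,0,0,0,0.3],[0,0,0.035,0,0,0,0.3],[0,0,0.035,0,0,0,0.3],[0,0,0.035,0,0,0,0.3],[0,0,0.025,0,0,0,0.3],[0,0,0.012,0,0,0,0.3],[0,0,0.005,0,0,0,0.3],[0,0,0,0,0,0,0.3]]]'
python3 go.py 0.496 -0.2634 0.0813 130.6
```

```text
t: 6.05
tcp_pos: [0.4967, -0.2648, 0.0892]
tool_rot: [0.417, 0.909, 0.0, -0.0]
force: [-1.0, -0.5, -2.5]
finger_gap: 0.348
gripper_force: 54.4
t 6.05 tcp [ 0.4967 -0.2648  0.0892] phi 130.72 F [-1.  -0.5 -2.5] gap 0.348 gf 54.4
shift [0.0019 0.0005 0.0098] turn [-0.    -0.001  0.017]
```

```bash
python3 -m pendant '[[[0,0,0.003,0,0,0,0.3],[0,0,0.003,0,0,0,0.3],[0,0,0.002,0,0,0,0.3],[0,0,0.001,0,0,0,0.3],[0,0,0,0,0,0,0.3]]]'; python3 -m pendant '[[[0,0,0.001,0,0,0,0.3],[0,0,0,0,0,0,0.3]]]'
```

```text
t: 6.55
tcp_pos: [0.4965, -0.2647, 0.0821]
tool_rot: [0.417, 0.909, -0.0, 0.0]
force: [-0.4, 0.1, -2.6]
finger_gap: 0.345
gripper_force: 54.4
t: 6.75
tcp_pos: [0.4966, -0.2648, 0.0815]
tool_rot: [0.417, 0.909, -0.0, 0.0]
force: [0.5, 0.1, -0.9]
finger_gap: 0.35
gripper_force: 55.0
```

```bash
python3 -m pendant '[[[0,0,0.001,0,0,0,0.3],[0,0,0,0,0,0,0.3],[0,0,0,0,0,0,0.45],[0,0,0,0,0,0,0.65],[0,0,0,0,0,0,0.65],[0,0,0,0,0,0,0.65],[0,0,-0.015,0,0,0,0.65],[0,0,-0.03,0,0,0,0.65],[0,0,-0.045,0,0,0,0.65],[0,0,-0.05,0,0,0,0.65],[0,0,-0.03,0,0,0,0.3],[0,0,0,0,0,0,0]]]'
python3 go.py 0.4266 -0.1824 0.226 130.6
python3 - <<'E'
from m import *
b=snap('side','s3'); P=cloud(b); hsv=cv2.cvtColor(b['pixels'],cv2.COLOR_RGB2HSV)
c=np.array([.5733,-.392]);u=np.array([.651,-.759]);v=np.array([.759,.651])
d=(P[...,:2]-c)@u; l=(P[...,:2]-c)@v; z=P[...,2]
for lo in (.06,.07,.08,.09,.1):
    m=(z>lo)&(z<lo+.01)&(d<-.1)&(d>-.195)&(l>-.03)&(l<.09); print(lo,m.sum(),P[m].mean(0).round(4),d[m].mean().round(4),l[m].mean().round(4))
m=(abs(z-.118)<.004)&(d<-.1)&(l>-.06)&(l<.11);print(np.percentile(d[m],[5,50,95]))
E
```

```text
t: 7.95
tcp_pos: [0.4989, -0.2664, 0.2215]
tool_rot: [0.417, 0.909, -0.001, 0.005]
force: [-0.2, -0.0, -0.2]
finger_gap: 0.32
gripper_force: 0.0
t 7.95 tcp [ 0.4989 -0.2664  0.2215] phi 130.69 F [-0.2 -0.  -0.2] gap 0.32 gf 0.0
shift [ 0.1385  0.     -0.0071] turn [0.015 0.083 0.013]
0.06 16 [ 0.4909 -0.2746  0.0651] -0.1427 0.0139
0.07 11 [ 0.488  -0.2767  0.0754] -0.143 0.0103
0.08 27 [ 0.4879 -0.2801  0.0861] -0.1405 0.008
0.09 59 [ 0.4894 -0.2779  0.0955] -0.1413 0.0106
0.1 111 [ 0.4944 -0.2695  0.1045] -0.1443 0.0199
[-0.21354922 -0.20778594 -0.20261988]
```

The tamper stands free in the drawer, top at z of about 0.106. Now to go round in front of the panel and push it shut.

```bash
python3 -m pendant '[[[0.02,0,0,0,0,0,0],[0.045,0,0,0,0,0,0],[0.045,0,0,0,0,0,0],[0.025,0,0.01,0,0,0,0],[0,0,0.03,0,0,0,0],[0,0,0.045,0,0,0,0],[0,0,0.045,0,0,0,0],[0,0,0.02,0,0,0,0],[0,0,0,0,0,0,0]]]'
python3 go.py 0.5135 -0.2857 0.1 130.6
```

```text
t: 8.9
tcp_pos: [0.4236, -0.181, 0.0935]
tool_rot: [0.417, 0.909, 0.001, -0.004]
force: [-0.5, 0.4, 0.2]
finger_gap: -0.001
gripper_force: 0.0
t 8.9 tcp [ 0.4236 -0.181   0.0935] phi 130.67 F [-0.5  0.4  0.2] gap -0.001 gf 0.0
shift [-1.724e-01 -1.000e-04 -9.500e-03] turn [-0.015 -0.069  0.01 ]
```

```bash
python3 -m pendant '[[[-0.012,0,-0.004,0,0,0,0],[-0.012,0,-0.004,0,0,0,0],[-0.008,0,0,0,0,0,0],[-0.006,0,0,0,0,0,0],[-0.005,0,0,0,0,0,0],[-0.005,0,0,0,0,0,0],[-0.006,0,0,0,0,0,0],[-0.008,0,0,0,0,0,0],[-0.01,0,0,0,0,0,0],[-0.01,0,0,0,0,0,0],[-0.01,0,0,0,0,0,0],[-0.01,0,0,0,0,0,0],[-0.01,0,0,0,0,0,0],[-0.01,0,0,0,0,0,0],[-0.01,0,0,0,0,0,0],[-0.01,0,0,0,0,0,0],[-0.01,0,0,0,0,0,0],[-0.008,0,0,0,0,0,0],[-0.006,0,0,0,0,0,0],[-0.004,0,0,0,0,0,0]]]'
python3 go.py 0.5135 -0.2857 0.1 130.6
```

```text
t: 10.9
tcp_pos: [0.5152, -0.2865, 0.1039]
tool_rot: [0.417, 0.909, -0.0, 0.001]
force: [-1.9, 1.4, 5.7]
finger_gap: 0.002
gripper_force: 2.5
t 10.9 tcp [ 0.5152 -0.2865  0.1039] phi 130.68 F [-1.9  1.4  5.7] gap 0.002 gf 2.5
shift [ 0.0021 -0.001   0.0049] turn [0.    0.009 0.011]
```

```bash
python3 -m pendant '[[[-0.004,0,0,0,0,0,0],[-0.004,0,0,0,0,0,0],[0,0,0,0,0,0,0]]]'; python3 -m pendant '[[[-0.003,0,0,0,0,0,0],[-0.003,0,0,0,0,0,0],[0,0,0,0,0,0,0]]]'
```

```text
t: 11.2
tcp_pos: [0.5195, -0.2915, 0.1038]
tool_rot: [0.417, 0.909, -0.0, 0.001]
force: [-0.3, -0.3, 3.3]
finger_gap: 0.001
gripper_force: 1.4
t: 11.5
tcp_pos: [0.5196, -0.2916, 0.1035]
tool_rot: [0.417, 0.909, 0.001, -0.004]
force: [-5.0, 6.0, 12.6]
finger_gap: -0.002
gripper_force: 6.9
```

Run:
```python
from m import *
b=snap('side','s4'); t=snap('top','t4')
c=np.array([.5733,-.392]);u=np.array([.651,-.759]);v=np.array([.759,.651])
for nm,S in (('s',b),('t',t)):
    P=cloud(S); hsv=cv2.cvtColor(S['pixels'],cv2.COLOR_RGB2HSV)
    d=(P[...,:2]-c)@u; l=(P[...,:2]-c)@v; z=P[...,2]
    m=(z>.112)&(z<.128)&(d<-.06)&(d>-.14)&(l>-.06)&(l<.11)
    h=np.histogram(d[m],np.arange(-.14,-.059,.004)); print(nm,m.sum(),[(x.round(3),n, z[m&(d>=x)&(d<x+.004)].mean().round(4)) for x,n in zip(h[1],h[0]) if n])
save(b['pixels'],'pics/s4.png',(250,200,420,340),4.5)
```

```text
s 920 [(np.float64(-0.124), np.int64(2), np.float64(0.1254)), (np.float64(-0.12), np.int64(1), np.float64(0.1209)), (np.float64(-0.116), np.int64(1), np.float64(0.1187)), (np.float64(-0.112), np.int64(2), np.float64(0.1247)), (np.float64(-0.108), np.int64(3), np.float64(0.1217)), (np.float64(-0.104), np.int64(48), np.float64(0.1195)), (np.float64(-0.1), np.int64(84), np.float64(0.1195)), (np.float64(-0.096), np.int64(85), np.float64(0.1194)), (np.float64(-0.092), np.int64(69), np.float64(0.1232)), (np.float64(-0.088), np.int64(89), np.float64(0.1256)), (np.float64(-0.084), np.int64(87), np.float64(0.1256)), (np.float64(-0.08), np.int64(90), np.float64(0.1257)), (np.float64(-0.076), np.int64(85), np.float64(0.1255)), (np.float64(-0.072), np.int64(92), np.float64(0.1255)), (np.float64(-0.068), np.int64(92), np.float64(0.1257)), (np.float64(-0.064), np.int64(90), np.float64(0.1256))]
t 85 [(np.float64(-0.1), np.int64(6), np.float64(0.1174)), (np.float64(-0.096), np.int64(10), np.float64(0.1194)), (np.float64(-0.092), np.int64(10), np.float64(0.1204)), (np.float64(-0.088), np.int64(8), np.float64(0.1232)), (np.float64(-0.084), np.int64(6), np.float64(0.123)), (np.float64(-0.08), np.int64(7), np.float64(0.124)), (np.float64(-0.076), np.int64(6), np.float64(0.125)), (np.float64(-0.072), np.int64(9), np.float64(0.1246)), (np.float64(-0.068), np.int64(9), np.float64(0.1247)), (np.float64(-0.064), np.int64(14), np.float64(0.1241))]
```

View pics/s4.png

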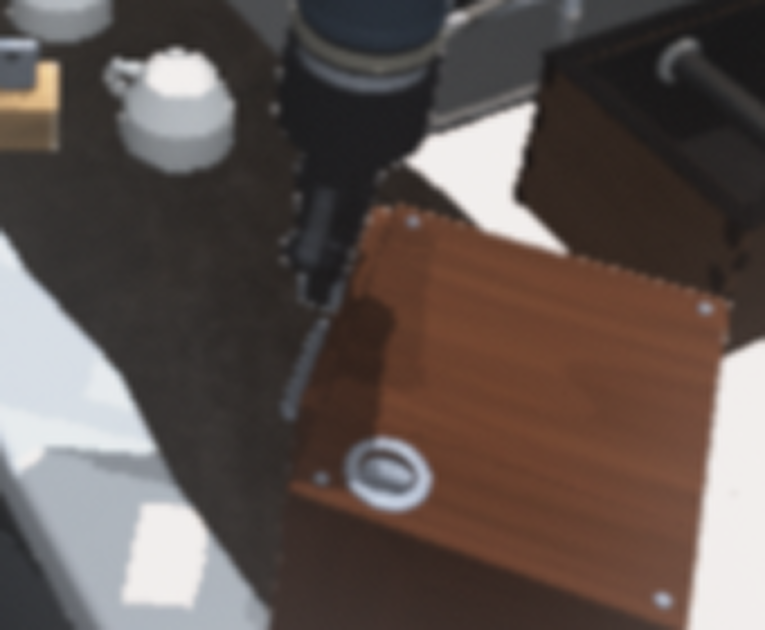

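The picture shows the drawer panel flat against the box front at (320,330), with no gap. One slightly firmer push, then back off and rise.

```bash
python3 -m pendant '[[[-0.004,0,0,0,0,0,0],[-0.002,0,0,0,0,0,0],[0,0,0,0,0,0,0]]]'; python3 -m pendant '[[[0.01,0,0,0,0,0,0],[0.02,0,0,0,0,0,0],[0.02,0,-0.02,0,0,0,0],[0,0,-0.04,0,0,0,0.2],[0,0,-0.04,0,0,0,0.4],[0,0,-0.02,0,0,0,0.5],[0,0,0,0,0,0,0.5]]]'
python3 go.py 0.478 0.0142 0.19 153.5
```

```text
t: 11.9
tcp_pos: [0.5197, -0.2917, 0.1035]
tool_rot: [0.417, 0.909, 0.003, -0.008]
force: [-8.7, 11.2, 17.9]
finger_gap: -0.002
gripper_force: 11.7
t: 12.6
tcp_pos: [0.5005, -0.2688, 0.2013]
tool_rot: [0.417, 0.909, -0.001, 0.003]
force: [0.1, -0.2, 0.4]
finger_gap: 0.498
gripper_force: 0.0
t 12.6 tcp [ 0.5005 -0.2688  0.2013] phi 130.69 F [ 0.1 -0.2  0.4] gap 0.498 gf 0.0
shift [0.2867 0.2093 0.0127] turn [-2.000e-03  5.000e-02 -3.318e+00]
```

```bash
python3 -m pendant '[[[0.02,0.015,0,0,0,0,0.5],[0.04,0.029,0,0,0,0,0.5],[0.04,0.029,0,0,0,0,0.5],[0.04,0.029,0,0,0,0,0.5],[0.04,0.029,0,0,0,0,0.5],[0.04,0.029,0,0,0,0,0.5],[0.04,0.029,0,0,0,0,0.5],[0.026,0.02,0.01,0,0,-0.3,0.5],[0,0,0,0,0,-0.9,0.5],[0,0,0,0,0,-0.9,0.5],[0,0,0,0,0,-0.9,0.5],[0,0,0,0,0,-0.3,0.5],[0,0,0,0,0,0,0.5],[0,0,0,0,0,0,0.5]]]' 60
python3 go.py 0.478 0.0145 0.12 153.7
```

```text
t: 14.0
tcp_pos: [0.4754, 0.0156, 0.1897]
tool_rot: [0.23, 0.973, 0.0, -0.002]
force: [0.5, 0.5, -0.8]
finger_gap: 0.5
gripper_force: 0.0
t 14.0 tcp [0.4754 0.0156 0.1897] phi 153.35 F [ 0.5  0.5 -0.8] gap 0.5 gf 0.0
shift [-0.0038  0.0003  0.0871] turn [-0.005 -0.026 -0.051]
```

```bash
python3 -m pendant '[[[-0.0035,0,0.02,0,0,-0.05,0.5],[0,0,0.03,0,0,0,0.5],[0,0,0.035,0,0,0,0.5],[0,0,0.02,0,0,0,0.5],[0,0,0,0,0,0,0.5],[0,0,0,0,0,0,0.5]]]'
python3 go.py 0.478 0.0145 0.063 153.7
```

```text
t: 14.6
tcp_pos: [0.479, 0.0137, 0.1066]
tool_rot: [0.228, 0.974, 0.0, -0.001]
force: [0.5, -0.4, 0.6]
finger_gap: 0.501
gripper_force: 0.0
t 14.6 tcp [0.479  0.0137 0.1066] phi 153.69 F [ 0.5 -0.4  0.6] gap 0.501 gf 0.0
shift [0.0015 0.0004 0.0545] turn [-0.002 -0.01  -0.002]
```

```bash
python3 -m pendant '[[[0.001,0,0.015,0,0,0,0.4],[0,0,0.02,0,0,0,0.4],[0,0,0.013,0,0,0,0.4],[0,0,0.006,0,0,0,0.4],[0,0,0,0,0,0,0.4],[0,0,0,0,0,0,0.2],[0,0,0,0,0,0,0.05],[0,0,0,0,0,0,0],[0,0,0,0,0,0,0],[0,0,0,0,0,0,0],[0,0,0,0,0,0,0]]]' 20
python3 go.py 0.478 0.0145 0.063 153.7
```

```text
t: 15.7
tcp_pos: [0.4791, 0.0139, 0.0641]
tool_rot: [0.227, 0.974, 0.0, 0.001]
force: [0.2, 1.2, 6.0]
finger_gap: 0.093
gripper_force: 23.6
t 15.7 tcp [0.4791 0.0139 0.0641] phi 153.71 F [0.2 1.2 6. ] gap 0.093 gf 23.6
shift [0.0016 0.0001 0.0014] turn [0.004 0.01  0.001]
```

```bash
python3 -m pendant '[[[0,0,0,0,0,0,0],[0,0,0,0,0,0,0],[0,0,-0.005,0,0,0,0],[0,0,-0.01,0,0,0,0],[0,0,-0.02,0,0,0,0],[0,0,-0.035,0,0,0,0],[0,0,-0.05,0,0,0,0],[0,0,-0.05,0,0,0,0],[0,0,-0.02,0,0,0,0],[0,0,0,0,0,0,0]]]' 80
python3 go.py 0.4815 -0.4042 0.215 130.6
```

```text
t: 16.7
tcp_pos: [0.4801, 0.0135, 0.2184]
tool_rot: [0.227, 0.974, 0.0, 0.003]
force: [0.2, 0.1, -0.7]
finger_gap: 0.073
gripper_force: 79.0
t 16.7 tcp [0.4801 0.0135 0.2184] phi 153.72 F [ 0.2  0.1 -0.7] gap 0.073 gf 79.0
shift [-0.2327 -0.4674  0.005 ] turn [0.022 0.048 3.363]
```

```bash
python3 -m pendant '[[[-0.008,-0.016,0,0,0,0,0],[-0.015,-0.03,0,0,0,0,0],[-0.021,-0.0425,0,0,0,0,0],[-0.021,-0.0425,0,0,0,0,0],[-0.021,-0.0425,0,0,0,0,0],[-0.021,-0.0425,0,0,0,0,0],[-0.021,-0.0425,0,0,0,0,0],[-0.021,-0.0425,0,0,0,0,0],[-0.021,-0.0425,0,0,0,0,0],[-0.021,-0.0425,0,0,0,0,0],[-0.021,-0.0425,0,0,0,0,0],[-0.015,-0.03,0,0,0,0.3,0],[-0.006,-0.009,0,0,0,0.6,0],[0,0,0,0,0,0.8,0],[0,0,0,0,0,0.8,0],[0,0,0,0,0,0.6,0],[0,0,0,0,0,0.26,0],[0,0,0,0,0,0,0],[0,0,0,0,0,0,0]]]'
python3 go.py 0.4815 -0.4042 0.2 130.6
```

```text
t: 18.6
tcp_pos: [0.4786, -0.404, 0.2136]
tool_rot: [0.418, 0.909, 0.001, -0.002]
force: [-0.5, 0.2, -0.5]
finger_gap: 0.068
gripper_force: 79.0
t 18.6 tcp [ 0.4786 -0.404   0.2136] phi 130.62 F [-0.5  0.2 -0.5] gap 0.068 gf 79.0
shift [-0.0026  0.0026  0.017 ] turn [-0.002 -0.031  0.003]
```

```bash
python3 -m pendant '[[[-0.0025,0.0025,0.008,0,0,0,0],[0,0,0.006,0,0,0,0],[0,0,0.002,0,0,0,0],[0,0,0,0,0,0,0],[0,0,0,0,0,0,0]]]'
python3 go.py 0.4815 -0.4042 0.2 130.6
python3 - <<'E'
from m import *
b=snap('side','s5')
P=cloud(b); x,y,z=P[...,0],P[...,1],P[...,2]
near=np.hypot(x-.4815,y+.4042)<.03
A=R.from_quat(b['attitude']).as_matrix(); rt=A[:2,0]/np.linalg.norm(A[:2,0]); 
d=(P[...,:2]-[.4815,-.4042])@rt
for lo in np.arange(.13,.23,.006):
    m=near&(z>=lo)&(z<lo+.006)
    if m.sum()>1: print(lo.round(3),m.sum(),P[m].mean(0).round(4),np.percentile(d[m],[2,50,98]).round(4))
save(np.hstack([cv2.resize(b['pixels'][255:325,305:365],(600,600)*1,interpolation=cv2.INTER_CUBIC)]),'pics/s5.png')
E
```

```text
t: 19.1
tcp_pos: [0.4827, -0.4042, 0.2028]
tool_rot: [0.418, 0.909, -0.0, 0.0]
force: [0.2, 0.0, -1.3]
finger_gap: 0.069
gripper_force: 79.0
t 19.1 tcp [ 0.4827 -0.4042  0.2028] phi 130.62 F [ 0.2  0.  -1.3] gap 0.069 gf 79.0
shift [ 0.001  -0.0011  0.0035] turn [-0.     0.     0.003]
0.148 6 [ 0.4819 -0.4042  0.1511] [-0.0029  0.0008  0.0026]
0.154 12 [ 0.4804 -0.4036  0.1574] [-0.0064 -0.0012  0.0038]
0.16 13 [ 0.4802 -0.4039  0.1633] [-0.007  -0.0015  0.0048]
0.166 10 [ 0.4807 -0.4047  0.1687] [-0.0058 -0.0001  0.0042]
0.172 14 [ 0.4805 -0.4047  0.1744] [-0.0066 -0.0008  0.0051]
0.178 16 [ 0.4797 -0.4042  0.1812] [-0.0077 -0.0016  0.0044]
0.184 19 [ 0.4795 -0.4066  0.1884] [-0.0154 -0.0006  0.0134]
0.19 37 [ 0.4794 -0.4063  0.1932] [-0.0168 -0.      0.0141]
0.196 35 [ 0.4784 -0.4052  0.1991] [-0.0171 -0.0027  0.0147]
0.202 34 [ 0.4791 -0.4066  0.205 ] [-0.0163 -0.0021  0.0144]
0.208 28 [ 0.4777 -0.4051  0.2103] [-0.0168 -0.0029  0.0139]
0.214 20 [ 0.4779 -0.4064  0.2168] [-0.017  -0.0051  0.0151]
0.22 37 [ 0.4787 -0.4073  0.223 ] [-0.0162  0.0025  0.0151]
0.226 26 [ 0.4717 -0.4125  0.2291] [-0.0129 -0.0057  0.0064]
```

View pics/s5.png

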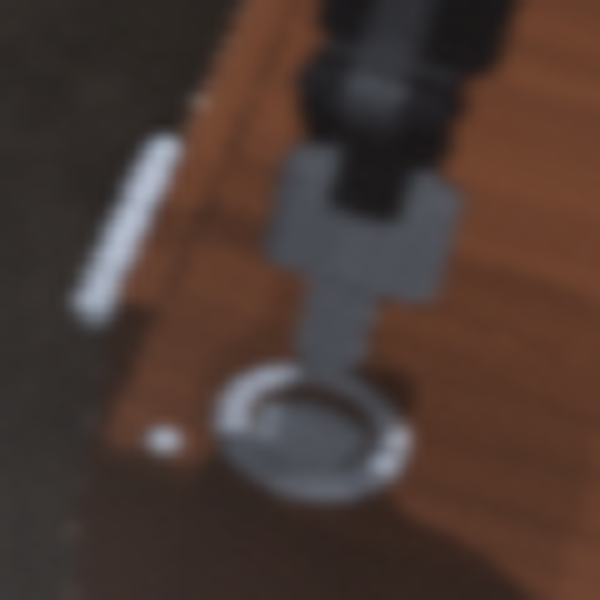

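The key hangs upright above the ring, blade tip at (335,360) and ring centre at (315,430), with the blade in line with the slot. Easing down.

```bash
python3 -m pendant '[[[0,-0.0012,0.01,0,0,0,0],[0,0,0.01,0,0,0,0],[0,0,0.008,0,0,0,0],[0,0,0.005,0,0,0,0],[0,0,0,0,0,0,0]]]'
python3 go.py 0.482 -0.4046 0.166 130.6;  python3 -m pendant '[[[0,0,0.004,0,0,0,0],[0,0,0.004,0,0,0,0],[0,0,0,0,0,0,0]]]'
python3 go.py 0.482 -0.4046 0.146 130.6
```

```text
t: 19.65
tcp_pos: [0.4814, -0.4044, 0.1753]
tool_rot: [0.418, 0.909, 0.0, -0.001]
force: [0.4, 0.1, -0.9]
finger_gap: 0.071
gripper_force: 79.0
t 19.65 tcp [ 0.4814 -0.4044  0.1753] phi 130.61 F [ 0.4  0.1 -0.9] gap 0.071 gf 79.0
shift [-0.0007  0.0004  0.0116] turn [ 0.    -0.018  0.001]
t: 19.95
tcp_pos: [0.4817, -0.4047, 0.1696]
tool_rot: [0.418, 0.909, 0.0, -0.0]
force: [-0.0, 0.2, 0.1]
finger_gap: 0.068
gripper_force: 79.0
t 19.95 tcp [ 0.4817 -0.4047  0.1696] phi 130.61 F [-0.   0.2  0.1] gap 0.068 gf 79.0
shift [-0.0002  0.0004  0.0295] turn [-0.    -0.006  0.002]
```

```bash
python3 -m pendant '[[[0,0,0.003,0,0,0,0],[0,0,0.003,0,0,0,0],[0,0,0,0,0,0,0]]]';  python3 -m pendant '[[[0,0,0.002,0,0,0.5,0],[0,0,0.002,0,0,0.5,0],[0,0,0.001,0,0,-1,0],[0,0,0.001,0,0,-1,0],[0,0,0,0,0,0.5,0],[0,0,0,0,0,0.5,0],[0,0,0,0,0,0,0]]]'
python3 go.py 0.482 -0.4046 0.146 130.6
```

```text
t: 20.25
tcp_pos: [0.4817, -0.4047, 0.1648]
tool_rot: [0.418, 0.909, 0.0, -0.0]
force: [0.4, -0.2, -0.5]
finger_gap: 0.064
gripper_force: 79.0
t: 20.95
tcp_pos: [0.4819, -0.405, 0.1605]
tool_rot: [0.418, 0.909, -0.0, 0.0]
force: [-0.3, 0.5, -0.7]
finger_gap: 0.069
gripper_force: 79.0
t 20.95 tcp [ 0.4819 -0.405   0.1605] phi 130.62 F [-0.3  0.5 -0.7] gap 0.069 gf 79.0
shift [0.0003 0.0004 0.0181] turn [-0.     0.002  0.003]
```

```bash
python3 -m pendant '[[[0,0,0.002,0,0,0.5,0],[0,0,0.002,0,0,0.5,0],[0,0,0.002,0,0,-1,0],[0,0,0.002,0,0,-1,0],[0,0,0.001,0,0,1,0],[0,0,0.001,0,0,1,0],[0,0,0,0,0,-1,0],[0,0,0,0,0,0,0]]]'
python3 go.py 0.482 -0.4046 0.146 130.6
```

```text
t: 21.75
tcp_pos: [0.4819, -0.4046, 0.1528]
tool_rot: [0.417, 0.909, 0.0, 0.0]
force: [0.2, 1.5, 2.1]
finger_gap: 0.071
gripper_force: 79.3
t 21.75 tcp [ 0.4819 -0.4046  0.1528] phi 130.68 F [0.2 1.5 2.1] gap 0.071 gf 79.3
shift [-0.      0.0001  0.0085] turn [ 0.004 -0.002  0.012]
```

```bash
python3 -m pendant '[[[0,0,0.003,0,0,0.5,0],[0,0,0.003,0,0,0.5,0],[0,0,0.002,0,0,-1,0],[0,0,0.002,0,0,-1,0],[0,0,0,0,0,1,0],[0,0,0,0,0,1,0],[0,0,0,0,0,-1,0],[0,0,0,0,0,0,0]]]'
python3 go.py 0.482 -0.4046 0.146 130.6
```

```text
t: 22.55
tcp_pos: [0.4824, -0.4053, 0.1453]
tool_rot: [0.418, 0.908, -0.0, 0.001]
force: [1.1, 0.9, 4.8]
finger_gap: 0.07
gripper_force: 79.6
t 22.55 tcp [ 0.4824 -0.4053  0.1453] phi 130.56 F [1.1 0.9 4.8] gap 0.07 gf 79.6
shift [ 0.0009  0.0002 -0.0008] turn [ 0.002  0.015 -0.006]
```

```bash
python3 -m pendant '[[[0,0,0.003,0,0,0.5,0],[0,0,0.003,0,0,0.5,0],[0,0,0.003,0,0,-1,0],[0,0,0.002,0,0,-1,0],[0,0,0,0,0,0.5,0],[0,0,0,0,0,0.5,0],[0,0,0,0,0,0,0]]]'
python3 go.py 0.482 -0.4046 0.146 130.6
python3 - <<'E'
from m import *
b=snap('side','s6')
P=cloud(b); x,y,z=P[...,0],P[...,1],P[...,2]
near=np.hypot(x-.4815,y+.4042)<.03
A=R.from_quat(b['attitude']).as_matrix(); rt=A[:2,0]/np.linalg.norm(A[:2,0]); 
d=(P[...,:2]-[.4815,-.4042])@rt
for lo in np.arange(.114,.18,.006):
    m=near&(z>=lo)&(z<lo+.006)
    if m.sum()>1: print(lo.round(3),m.sum(),P[m].mean(0).round(4),np.percentile(d[m],[2,50,98]).round(4))
save(np.hstack([cv2.resize(b['pixels'][255:325,305:365],(600,600)*1,interpolation=cv2.INTER_CUBIC)]),'pics/s6.png')
E
```

```text
t: 23.25
tcp_pos: [0.4831, -0.4055, 0.1444]
tool_rot: [0.419, 0.908, -0.001, 0.003]
force: [-6.6, 10.3, 39.1]
finger_gap: 0.07
gripper_force: 84.2
t 23.25 tcp [ 0.4831 -0.4055  0.1444] phi 130.45 F [-6.6 10.3 39.1] gap 0.07 gf 84.2
shift [ 0.0018 -0.0003 -0.0021] turn [ 0.     0.05  -0.021]
0.114 37 [ 0.4712 -0.4134  0.1172] [-0.0213 -0.0059  0.0106]
0.12 182 [ 0.4745 -0.4104  0.1244] [-0.0282 -0.0064  0.0282]
0.126 154 [ 0.4756 -0.4109  0.1273] [-0.027  -0.0049  0.0262]
0.132 36 [ 0.4789 -0.4068  0.1353] [-0.0157 -0.0021  0.0147]
0.138 22 [ 0.4795 -0.4074  0.1409] [-0.0158 -0.      0.0143]
0.144 39 [ 0.4787 -0.4067  0.1466] [-0.0157 -0.0018  0.0145]
0.15 15 [ 0.4786 -0.4069  0.1529] [-0.0158 -0.0078  0.0155]
0.156 20 [ 0.4794 -0.4088  0.1591] [-0.0162  0.004   0.0157]
0.162 25 [ 0.4777 -0.4079  0.1645] [-0.0151 -0.0081  0.0157]
0.168 23 [ 0.4732 -0.4148  0.1708] [-0.011  -0.0041  0.0069]
0.174 14 [ 0.4716 -0.4143  0.1766] [-0.0115 -0.005   0.0045]
```

View pics/s6.png

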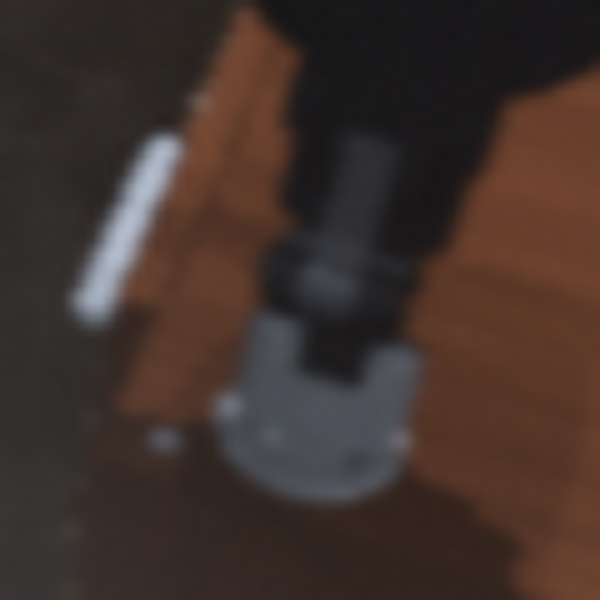

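The picture shows the key home, its shoulder down on the ring at (320,470). Ease the pressure, then turn.

```bash
python3 -m pendant '[[[0.0005,0,-0.004,0,0,0,0],[0.0005,0,-0.003,0,0,0,0],[0,0,0,0,0,0,0]]]'
python3 go.py 0.482 -0.4046 0.146 130.6;  python3 -m pendant '[[[0,0,0,0,0,0.6,0],[0,0,0,0,0,0.6,0],[0,0,0,0,0,0.6,0],[0,0,0,0,0,0.6,0],[0,0,0,0,0,0.6,0],[0,0,0,0,0,0,0]]]' 100
python3 go.py 0.482 -0.4046 0.146 36.1; python3 -c "
from h import *;s=monitor.sense();print(s['q'].round(3),s['ft_torque'].round(3))"
```

```text
t: 23.6
tcp_pos: [0.4825, -0.4053, 0.1449]
tool_rot: [0.419, 0.908, -0.001, 0.002]
force: [-1.8, 3.6, 14.5]
finger_gap: 0.07
gripper_force: 81.0
t 23.6 tcp [ 0.4825 -0.4053  0.1449] phi 130.43 F [-1.8  3.6 14.5] gap 0.07 gf 81.0
shift [ 0.0011  0.0001 -0.0014] turn [ 0.001  0.043 -0.024]
t: 24.2
tcp_pos: [0.4826, -0.4053, 0.1451]
tool_rot: [0.575, 0.818, -0.001, 0.002]
force: [-1.2, 4.0, 15.4]
finger_gap: 0.06
gripper_force: 101.7
t 24.2 tcp [ 0.4826 -0.4053  0.1451] phi 109.75 F [-1.2  4.  15.4] gap 0.06 gf 101.7
shift [ 0.0011 -0.0004 -0.0012] turn [ 0.038  0.023 10.712]
[-0.876  0.619  1.49   0.     1.027 -1.22 ] [ 0.564  0.409 -0.077]
```

```bash
python3 -m pendant '[[[0,0,0,0,0,0.6,0],[0,0,0,0,0,0.8,0],[0,0,0,0,0,0.8,0],[0,0,0,0,0,0.8,0],[0,0,0,0,0,0.8,0],[0,0,0,0,0,0.8,0],[0,0,0,0,0,0.8,0],[0,0,0,0,0,0.8,0],[0,0,0,0,0,0.8,0],[0,0,0,0,0,0.8,0],[0,0,0,0,0,0.8,0],[0,0,0,0,0,0.6,0],[0,0,0,0,0,0,0]]]'
python3 go.py 0.482 -0.4046 0.146 36.1; python3 -c "
from h import *;s=monitor.sense();print(s['q'].round(3),s['ft_torque'].round(3))"
```

```text
t: 25.5
tcp_pos: [0.4819, -0.4053, 0.145]
tool_rot: [0.919, 0.395, 0.0, 0.002]
force: [-3.5, 3.0, 17.2]
finger_gap: 0.066
gripper_force: 101.7
t 25.5 tcp [ 0.4819 -0.4053  0.145 ] phi 46.53 F [-3.5  3.  17.2] gap 0.066 gf 101.7
shift [ 0.0007 -0.0006 -0.0012] turn [0.032 0.009 1.517]
[-8.760e-01  6.190e-01  1.491e+00 -1.000e-03  1.028e+00 -1.170e-01] [0.571 0.599 0.019]
```

```bash
for i in 1; do python3 -m pendant '[[[0,0,0,0,0,0.5,0],[0,0,0,0,0,0.5,0],[0,0,0,0,0,0,0]]]'; done
python3 go.py 0.482 -0.4046 0.146 36.1; python3 -c "
from h import *;s=monitor.sense();print(s['q'][5].round(3),s['ft_torque'].round(3))"
python3 -m pendant '[[[0,0,0,0,0,0.4,0],[0,0,0,0,0,0.4,0],[0,0,0,0,0,0,0]]]'
python3 go.py 0.482 -0.4046 0.146 36.1; python3 -c "
from h import *;s=monitor.sense();print(s['q'][5].round(3),s['ft_torque'].round(3))"
```

```text
t: 25.8
tcp_pos: [0.4818, -0.4053, 0.145]
tool_rot: [0.941, 0.339, 0.0, 0.002]
force: [-3.3, 2.8, 17.7]
finger_gap: 0.06
gripper_force: 101.7
t 25.8 tcp [ 0.4818 -0.4053  0.145 ] phi 39.67 F [-3.3  2.8 17.7] gap 0.06 gf 101.7
shift [ 0.0008 -0.0005 -0.0012] turn [0.03  0.008 0.52 ]
0.003 [0.574 0.659 0.103]
t: 26.1
tcp_pos: [0.4817, -0.4052, 0.145]
tool_rot: [0.956, 0.294, 0.0, 0.002]
force: [-3.6, 2.3, 17.5]
finger_gap: 0.062
gripper_force: 101.7
t 26.1 tcp [ 0.4817 -0.4052  0.145 ] phi 34.19 F [-3.6  2.3 17.5] gap 0.062 gf 101.7
shift [ 0.0008 -0.0005 -0.0012] turn [ 0.029  0.007 -0.278]
0.099 [0.576 0.676 0.139]
```

```bash
python3 -m pendant '[[[0,0,0,0,0,0.4,0],[0,0,0,0,0,0.4,0],[0,0,0,0,0,0,0]]]'
python3 go.py 0.482 -0.4046 0.146 36.1; python3 -c "
from h import *;s=monitor.sense();print(s['q'][5].round(3),s['ft_torque'].round(3))"
python3 -m pendant '[[[0,0,0,0,0,0.4,0],[0,0,0,0,0,0.4,0],[0,0,0,0,0,0,0]]]'
python3 go.py 0.482 -0.4046 0.146 36.1
python3 - <<'E'
from m import *
s=monitor.sense();print(s['q'][5].round(3),s['ft_torque'].round(3))
b=snap('side','s7')
P=cloud(b); x,y,z=P[...,0],P[...,1],P[...,2]
m=(np.hypot(x-.4815,y+.4042)<.03)&(z>.129)&(z<.152); p=P[m]
w,v=np.linalg.eigh(np.cov(p[:,:2].T)); print(len(p),p.mean(0).round(4),np.degrees(np.arctan2(v[1,1],v[0,1])).round(1),np.sqrt(w).round(4), p[:,2].min())
save(cv2.resize(b['pixels'][255:325,305:365],(600,600),interpolation=cv2.INTER_CUBIC),'pics/s7.png')
E
```

```text
t: 26.4
tcp_pos: [0.4816, -0.4052, 0.145]
tool_rot: [0.969, 0.248, 0.0, 0.002]
force: [-3.5, 2.3, 16.9]
finger_gap: 0.062
gripper_force: 101.8
t 26.4 tcp [ 0.4816 -0.4052  0.145 ] phi 28.73 F [-3.5  2.3 16.9] gap 0.062 gf 101.8
shift [ 0.0008 -0.0004 -0.0013] turn [ 0.027  0.008 -1.073]
0.194 [0.614 0.739 0.247]
t: 26.7
tcp_pos: [0.4815, -0.4051, 0.145]
tool_rot: [0.979, 0.202, -0.0, 0.002]
force: [-3.4, 3.6, 16.6]
finger_gap: 0.056
gripper_force: 102.2
t 26.7 tcp [ 0.4815 -0.4051  0.145 ] phi 23.3 F [-3.4  3.6 16.6] gap 0.056 gf 102.2
shift [ 0.0008 -0.0003 -0.0013] turn [ 0.026  0.009 -1.861]
0.289 [0.696 0.739 0.578]
59 [ 0.4739 -0.4109  0.138 ] -169.5 [0.0046 0.0099] 0.12906055938706884
```

The torque rose sharply from 0.14 to 0.58 N m, so the cylinder is at its stop. Ease slightly and check that the hold is steady.

```bash
python3 -m pendant '[[[0,0,0,0,0,-0.25,0],[0,0,0,0,0,0,0],[0,0,0,0,0,0,0]]]'; python3 -c "
from h import *;s=monitor.sense();print(s['ft_torque'].round(3))"
python3 -m pendant '[[[0,0,0,0,0,0,0],[0,0,0,0,0,0,0],[0,0,0,0,0,0,0],[0,0,0,0,0,0,0],[0,0,0,0,0,0,0],[0,0,0,0,0,0,0],[0,0,0,0,0,0,0],[0,0,0,0,0,0,0]]]'; python3 -c "
from m import *;s=monitor.sense();print(s['ft_torque'].round(3))
b=snap('side','s8');P=cloud(b);x,y,z=P[...,0],P[...,1],P[...,2]
c=np.array([.5733,-.392]);u=np.array([.651,-.759]);v=np.array([.759,.651]);d=(P[...,:2]-c)@u;l=(P[...,:2]-c)@v
m=(abs(z-.1185)<.0035)&(d<-.085)&(l>-.04)&(l<.1);print('panel',m.sum(),np.percentile(d[m],[3,50,97]).round(4))
"
```

```text
t: 27.05
tcp_pos: [0.4815, -0.4051, 0.145]
tool_rot: [0.976, 0.217, 0.0, 0.002]
force: [-3.6, 3.7, 17.8]
finger_gap: 0.057
gripper_force: 101.9
[0.637 0.742 0.326]
t: 27.85
tcp_pos: [0.4816, -0.4051, 0.145]
tool_rot: [0.976, 0.217, 0.0, 0.002]
force: [-4.1, 3.4, 17.7]
finger_gap: 0.058
gripper_force: 101.9
[0.581 0.711 0.333]
panel 62 [-0.1019 -0.0968 -0.0917]
```

```bash
python3 -c "
from station import job; print(job.sign_off())"
```

```text
the job is handed in; nothing more can be done
None
```

I handed the job in at about 28 s: the tamper stands upright in the shut drawer, and the key is fully home in the lock, turned clockwise to its stop and still held there with a steady 0.33 N m measured at the wrist.

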